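# Clamp a treatment handpiece in its service dock with the sunken knob

### The job

Lay the loose silver handpiece gently in the service dock, flat on the two rubber rests between the blue clamp jaw and the black stop posts, and let go. Then turn the orange knob down in its well clockwise until the jaw has taken up the slack and holds the handpiece snugly against the stop, at about 12 newtons and never above 30. Keep your fingers from leaning hard on the walls of the well, and leave the other things on the table where they are.

Things in the scene. Friction and masses are not known exactly. Their poses are not given: they have to be found in the camera images.
- handpiece: Loose handpiece on the table, about 0.22 kg: silver square-section body 130 long (own x), 36 wide (y), 36 high (z), black round head (39 across, 28 long, steel studs on its end) at +x, black tail stub 22 long at -x. Origin: centre of the body's underside. Grip it across its width near the middle. Which way the head points in the dock does not matter.
- dock: White fixed dock, base plate 200 (own x) by 240 (y -135 to +105), 16 high. Origin on the table. In its frame the well with the knob is at x 0, y -85; the handpiece goes on the other half, its length along x, on two rubber rests at x -45 and +45 (18 wide, y -17 to +71, tops 25 above the table), between the blue jaw (-y side) and the black stop (+y side).
- dock_seat (a point): Middle of the handpiece's place, level with the rest tops (25 above the table), at x 0, y +25 of the dock, axes as the dock's; the handpiece's origin must end within 20 of it along x, 12 along y. The black stop, two posts like the jaw's prongs, was set by hand: the posts' inner face is somewhere from dock y +45 to +50, not reported; it stays put in use.
- jaw: Blue jaw: two prongs at dock x -45 and +45 (18 wide, 10 thick, tops 54 above the table) on a low bar (top 22), so fingers can go down between them to 25 above the table. Origin: table level, in its pressing face, midway. The knob drives it to dock +y, 8 mm per rad; face at dock y 0 when the knob reads 0. Sprung 14 N/mm: once all is in contact 0.1 rad more adds about 11 N.
- well: Silver block around the knob, 86 x 86, fixed on the dock, with a round hole 72 across and 34 deep. Origin: centre of the well's floor, 16 above the table; its rim is 50 above the table. Lightly built: fingers may press on it with no more than 15 N.
- knob_grip (a point): Point on the knob's upright axis, 30 above the table (14 above the well's floor). The knob is an orange bar 28 long (own x), 12 thick, white line on its +x half, top 41 above the table (9 below the rim), on a round black foot 28 across, 4 high. 30 mm of well lie on either side of the bar: fingers must go in part open and centred. Axes turn with the knob.
- knob (a joint): Angle of the knob, rad, 0 to 2.6, growing clockwise as seen from above (clamping); at 0 the bar lies along the dock's x, at angle a its own x is turned clockwise by a. It stays where it is left. Drag while it turns 0.2 N m, which partly fades when the turning pauses; each newton of clamping adds 0.008 N m to what the fingers feel, so 12 N of clamping adds about 0.1 N m.
- cream_jar: Blue cream jar with white lid, 60 across, 50 high; origin under its centre. A bystander: leave it alone.
- gel_bottle: Clear gel bottle with black cap, 48 across, 150 high; origin under its centre. A bystander: leave it alone.
- steel_bowl: Steel bowl, 120 across, 50 high; origin under its centre. A bystander: leave it alone.
- tape_roll: Paper roll standing on end, 84 across, 45 high; origin under its centre. A bystander: leave it alone.
- spatula: White-handled spatula, 170 long along its own x; origin under its middle. A bystander: leave it alone.
- lens_cap: Black lens cap, 44 across, 14 high; origin under its centre. A bystander: leave it alone.

How it is judged:
By the outcome, as a careful person would: the job done as asked, in the order asked, and still so for the second after the job is handed in, with the robot touching nothing.
It also fails if it takes over 72 s, if anything falls off the work surface, if the arm or the gripper's body presses on something with over 40 N, if the wrist force passes 120 N, or if a joint passes its speed limit or range.

### The arm

A 6-joint arm with a two-finger parallel gripper is mounted at the origin on the work surface. World frame = base frame: x ahead of the robot, y to its left, z up, the work surface at z = 0. Lengths are in mm, angles in rad, forces in N, time in s.
With the tool pointing down it reaches from about 275 to 750 mm from the base axis. Payload 10.2 kg.
Tool frame: the origin (TCP) lies midway between the tips of the shut fingers; the grasp point (between the pads) lies 19 mm behind it (ctrl.tcp_to_grasp is the z of the grasp point in the tool frame, in mm); z points along the fingers, y is the direction in which the jaws open and shut (so a half turn about z gives the same grasp; the last joint's range is limited). The gripper opens to 85 mm and grips with 20 to 120 N. Pads are 22 mm wide; open, the fingers measure 114 mm over their backs; the gripper's body (76 mm by 85 mm) begins 54 mm behind the grasp point. The pads swing forward as they close: fully open they stand 13 mm farther back than shut.
Start: joints at [-1.446, 0.313, 1.498, -0, 1.331, -0.223], TCP at [178.923, -493.576, 231.294] pointing down, gripper open.
Joint ranges: [-2.94, 2.94], [-0.97, 2.17], [0.19, 2.56], [-1.23, 4.37], [0.02, 3.11], [-2.88, 2.88]. Speed limits (rad/s): [2.39, 2.39, 3.01, 3.14, 3.14, 3.14].

### API

Orientations are given as a unit quaternion [w, x, y, z].
In Python, from rig import sensors, capture, order, ctrl gives the robot as it stands. The module is installed in compiled form; this text tells all that it offers.
- The arm moves only by the tool play_rows, never from a script. Its argument "deltas" is a list of rows, each a list of 7 numbers: the shift along the world's x, y, z in units of 40 mm (1.0 is 40 mm), then the turn, a rotation vector about the world's x, y, z in units of 6 degrees (1.0 is 6 degrees), then the opening, from -1 (shut) to 1 (fully open). A call has 1 to 8 rows; each row shifts and turns the commanded pose from where the row before left it; what a row does not reach is not made up. A row lasts 1/12 s, in which the tool goes at most 41.7 mm and 7.16 degrees, less where a joint would pass 70% of its speed; a pose out of reach is approached as far as the arm can. A call is refused whole if a number of a shift passes 1 or a number of a turn 1, either way. A call with a gripper value outside its range is refused whole. The fingers move at their own pace and stop on an object; "squeeze" is the grip in N (left out, the last holds). Time passes only in rows, so rows that do not move let the fingers close. It gives the time, the measured TCP pose, the force and the opening at its end, in the units of the state.
- sensors.sense(): the state, without advancing time (a new reading comes with each control period).
- capture(name): name is "scene" or "side" or "wrist"; returns a dict with "pixels" (400x640x3 uint8, red, green, blue), "z_map" (400x640 float32, mm along the optical axis (not along the pixel's ray), 0 where there is no reading), "fx", "fy", "cx", "cy" (pixels), "k1" (the pictures are not rectified: a ray, as slopes to the right and down, at radius r is drawn at 1 + k1 r^2 times it, then the intrinsics apply), "eye" and "rotation" of the camera in the world; the wrist camera has in their place "tool_from_camera" (4x4, takes a point from camera to tool coordinates, whose origin is the TCP and whose axes are the flange's). Camera axes: x right, y down, z forward; pixel columns grow to the right and rows downward; lengths in mm; the calibration is good to about 2 mm. A picture is of the moment at which its call begins: read the wrist's pose just before it.
- order.finish_job(): hands the job in, once; it reports no verdict.
The state is a dict: "time_s": time; "joints": joint angles; "dq": joint speeds; "tau": joint torques, N m; "eef_pos": TCP position; "ee_rot": TCP orientation; "force": force on the tool from outside, world axes, zero at the start; "wrist_torque": the same for the moment, N m; "grip_width": opening from 0.0 (shut) to 1.0 (fully open).
Only numpy, scipy, OpenCV 4.12 (cv2) and the standard library are available. Lean on these libraries where they do the work, as an engineer would, in place of code of your own. Each camera call takes 0.05 s, during which the arm holds its last target. There are 200 camera calls.

## Working session

There is one attempt and no reset: what is moved stays moved. The work goes in short steps, Python scripts to look and compute and a tool call to move; the robot and the scene stay as the last step left them, time stands still between calls to the robot, and variables do not carry over. Pictures are saved under pics/ and viewed, about 8 in all and at most 12, crops included, and the job is handed in when it is done.

Besides the shell and the picture viewer there is one more tool, called as name(argument=value, ...), one argument or row to a line, values as JSON. play_rows: Moves the arm, as the interface text tells. Its arguments: {"type":"object","properties":{"deltas":{"type":"array","items":{"type":"array","items":{"type":"number"}}},"squeeze":{"type":"number"}},"required":["deltas"]}

```bash
mkdir -p pics
cat > h.py <<'E'
import numpy as np, cv2
from rig import sensors, capture, order, ctrl
from scipy.spatial.transform import Rotation as R
def snap(name):
    s=sensors.sense(); c=capture(name); c['s']=s
    if name=='wrist':
        q=s['ee_rot']; Rt=R.from_quat([q[1],q[2],q[3],q[0]]).as_matrix()
        T=np.array(c['tool_from_camera']); c['Rw']=Rt@T[:3,:3]; c['ew']=Rt@T[:3,3]+np.array(s['eef_pos'])
    else:
        c['Rw']=np.array(c['rotation']); c['ew']=np.array(c['eye'])
        if c['Rw'].shape!=(3,3): 
            q=c['Rw']; c['Rw']=R.from_quat([q[1],q[2],q[3],q[0]]).as_matrix()
    return c
def rays(c,uv):
    uv=np.asarray(uv,float).reshape(-1,2)
    d=np.c_[(uv[:,0]-c['cx'])/c['fx'],(uv[:,1]-c['cy'])/c['fy']]; p=d.copy()
    for _ in range(20): p=d/(1+c['k1']*(p**2).sum(1,keepdims=True))
    return np.c_[p,np.ones(len(p))]
def onz(c,uv,z):
    r=rays(c,uv)@c['Rw'].T; t=(z-c['ew'][2])/r[:,2]; return c['ew']+r*t[:,None]
def cloud(c):
    v,u=np.mgrid[0:400,0:640]; r=rays(c,np.c_[u.ravel(),v.ravel()])*c['z_map'].reshape(-1,1)
    P=r@c['Rw'].T+c['ew']; P[c['z_map'].ravel()==0]=np.nan; return P.reshape(400,640,3)
def proj(c,P):
    p=(np.asarray(P,float).reshape(-1,3)-c['ew'])@c['Rw']; p=p[:,:2]/p[:,2:]
    p=p*(1+c['k1']*(p**2).sum(1,keepdims=True)); return np.c_[p[:,0]*c['fx']+c['cx'],p[:,1]*c['fy']+c['cy']]
def save(n,im,crop=None,k=1):
    if crop: x0,y0,x1,y1=crop; im=im[y0:y1,x0:x1]
    cv2.imwrite(f'pics/{n}.png',cv2.resize(im[:,:,::-1],None,fx=k,fy=k,interpolation=cv2.INTER_CUBIC))
def topdown(c,z0,x0,x1,y0,y1,mm=1.):
    # rectified view at plane z0: rows = x decreasing, cols = y decreasing (left = +y)
    xs=np.arange(x1,x0,-mm); ys=np.arange(y1,y0,-mm); X,Y=np.meshgrid(xs,ys,indexing='ij')
    uv=proj(c,np.c_[X.ravel(),Y.ravel(),np.full(X.size,z0)]).reshape(X.shape+(2,)).astype(np.float32)
    return cv2.remap(c['pixels'],uv[...,0],uv[...,1],cv2.INTER_LINEAR)
E
cat > a.py <<'E'
from h import *
s=sensors.sense(); print(s, ctrl.tcp_to_grasp)
for n in ('scene','side'):
    c=snap(n); print(n,c['ew'],c['fx'],c['k1']); save(n+'0',c['pixels'])
    print(np.round(c['Rw'],2).tolist())
E
python3 a.py
```

```text
{'time_s': 0.0, 'joints': array([-1.44639032e+00,  3.13449574e-01,  1.49846138e+00, -2.77754199e-05,
        1.33103990e+00, -2.23380188e-01]), 'dq': array([-0.00103311,  0.00045181,  0.00095724, -0.00038492,  0.0014773 ,
        0.00205357]), 'tau': array([ 2.03071097e-03, -4.12258601e+01, -2.59743369e+01, -7.41678036e-05,
        4.05945611e-03,  1.64091563e-05]), 'eef_pos': array([ 178.88549527, -493.28848968,  230.72616275]), 'ee_rot': array([-6.78937546e-04,  9.84917857e-01,  1.73021251e-01,  2.01213444e-05]), 'force': array([ 0.43588382,  0.46611879, -0.43485701]), 'wrist_torque': array([-0.03564715, -0.04375688,  0.02538361]), 'grip_width': 0.9994723705342723} -18.700000000000003
scene [1194.20602552 -580.37950855 1090.06765632] 517.9737585955066 0.0452953119022446
[[0.64, 0.6, -0.47], [0.77, -0.49, 0.42], [0.02, -0.63, -0.78]]
side [ -20.43713568  903.72079632 1084.1641432 ] 465.76218188739404 -0.018787496343734385
[[-0.84, -0.37, 0.39], [-0.54, 0.58, -0.62], [0.0, -0.73, -0.68]]
```

View pics/scene0.png

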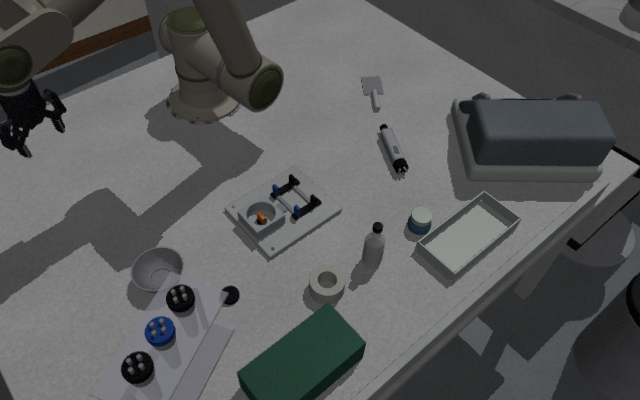

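View pics/side0.png

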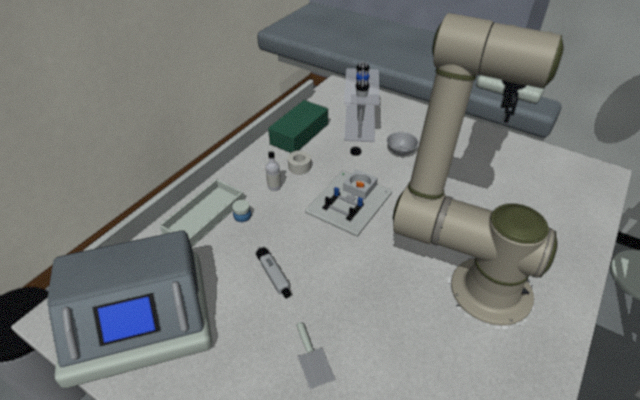

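The scene view shows the dock at about (283,210) with its orange knob at (262,218). The handpiece runs from (384,128) to (403,168), head towards the lower end. The side view agrees: handpiece (258,250) to (288,292), dock (350,200).

```bash
cat > b.py <<'E'
from h import *
c=snap('scene'); 
print('hp',onz(c,[[384,128],[403,168],[392,148]],18).round())
print('dock corners',onz(c,[[225,209],[273,252],[341,209],[296,168]],16).round())
print('knob',onz(c,[[262,218]],41).round(),'cap',onz(c,[[230,295],[326,283],[372,245],[420,222],[157,270]],20).round())
d=snap('side'); print('hp side',onz(d,[[258,250],[288,292]],18).round(),'knob',onz(d,[[361,184]],41).round(),'dock',onz(d,[[307,205],[356,233],[392,191],[340,172]],16).round())
P=cloud(c); 
def fit(c,roi,zlo,zhi):
    P=cloud(c)[roi[1]:roi[3],roi[0]:roi[2]].reshape(-1,3); m=(P[:,2]>zlo)&(P[:,2]<zhi); Q=P[m]; return Q
for n,cc,roi in (('scene',c,(372,115,418,180)),('side',d,(250,240,298,303))):
    Q=fit(cc,roi,28,48); r=cv2.minAreaRect(Q[:,:2].astype(np.float32)); print(n,len(Q),r,np.nanmedian(Q[:,2]))
E
python3 b.py
```

```text
hp [[471. 331.  18.]
 [620. 257.  18.]
 [545. 290.  18.]]
dock corners [[ 425. -208.   16.]
 [ 611. -192.   16.]
 [ 617.   27.   16.]
 [ 430.   26.   16.]]
knob [[ 526. -161.   41.]] cap [[ 643. -340.   20.]
 [ 760. -150.   20.]
 [ 752.    8.   20.]
 [ 779.  153.   20.]
 [ 479. -435.   20.]]
hp side [[633. 249.  18.]
 [469. 322.  18.]] knob [[ 508. -153.   41.]] dock [[ 619.    9.   16.]
 [ 422.   30.   16.]
 [ 415. -204.   16.]
 [ 615. -194.   16.]]
scene 495 ((547.3286743164062, 287.2936706542969), (36.797767639160156, 186.077880859375), 62.344398498535156) 34.28534086155855
side 602 ((545.6578369140625, 289.7362365722656), (37.29859924316406, 190.04931640625), 62.24671936035156) 36.039897335025444
```

play_rows(
  deltas=[
    [0.6,0.7,0.15,0,0,0.9,1],
    [0.6,0.7,0.15,0,0,0.9,1],
    [0.6,0.7,0.15,0,0,0.9,1],
    [0.6,0.7,0.15,0,0,0.9,1],
    [0.6,0.7,0.15,0,0,0.9,1],
    [0.6,0.7,0.15,0,0,0.9,1],
    [0.6,0.7,0.15,0,0,0.9,1],
  ],
)

```text
time_s: 0.78
eef_pos: [347.7, -296.0, 273.6]
ee_rot: [0.0, 0.875, 0.485, 0.0]
force: [0.7, 0.0, 0.6]
grip_width: 0.999
```

play_rows(
  deltas=[
    [0.6,0.7,0.15,0,0,0.9,1],
    [0.6,0.7,0.15,0,0,0.9,1],
    [0.6,0.7,0.15,0,0,0.9,1],
    [0.6,0.7,0.15,0,0,0.9,1],
    [0.6,0.7,0.15,0,0,0.9,1],
    [0.6,0.7,0.15,0,0,0.9,1],
    [0,0,0,0,0,0,1],
    [0,0,0,0,0,0,1],
  ],
)

```text
time_s: 1.45
eef_pos: [491.5, -128.3, 309.1]
ee_rot: [-0.0, 0.705, 0.709, -0.0]
force: [-0.7, 0.6, 0.1]
grip_width: 0.999
```

```bash
cat > c.py <<'E'
from h import *
c=snap('wrist'); np.savez('w1.npz',**{k:c[k] for k in('pixels','z_map','fx','fy','cx','cy','k1','Rw','ew')})
print(c['s']['eef_pos'],c['ew'],c['Rw'].round(2).tolist(),c['fx'],c['k1'])
save('w1',c['pixels'])
E
python3 c.py
```

```text
[ 491.53957362 -128.33271263  309.09650723] [491.52282149 -53.88701718 451.67631854] [[1.0, 0.0, 0.0], [0.0, -0.96, -0.29], [-0.0, 0.29, -0.96]] 347.5590271616971 -0.047572731508561936
```

View pics/w1.png

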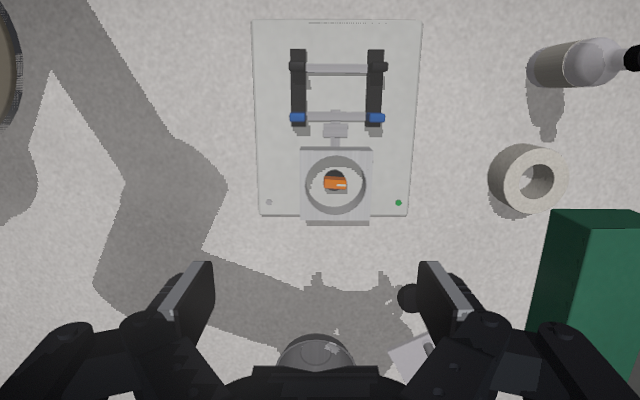

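The wrist view shows the dock squarely: plate corners about (252,20), (422,22), (408,216), (259,215), knob at (336,182) with its white line to the right, jaw prongs at (297,117) and (377,117), stop posts at (297,67) and (379,67).

```bash
cat > d.py <<'E'
from h import *
f=np.load('w1.npz'); c={k:f[k] for k in f}
P=cloud(c); Z=P[...,2]; u0=slice(240,430); 
def rect(zlo,zhi,r): 
    Q=P[r[1]:r[3],r[0]:r[2]].reshape(-1,3); Q=Q[(Q[:,2]>zlo)&(Q[:,2]<zhi)]; 
    return len(Q),cv2.minAreaRect(Q[:,:2].astype(np.float32)),np.median(Q,0).round(1)
print('plate',rect(11,21,(235,5,435,235)))
print('well',rect(46,54,(290,140,380,232)))
print('prongs',rect(48,60,(280,105,320,128)),rect(48,60,(360,105,400,128)))
print('posts',rect(44,70,(280,45,320,80)),rect(44,70,(360,45,400,80)))
hsv=cv2.cvtColor(c['pixels'],cv2.COLOR_RGB2HSV); m=(abs(hsv[...,0].astype(int)-12)<8)&(hsv[...,1]>120)&(hsv[...,2]>60)
m[:140]=0;m[232:]=0;m[:,:300]=0;m[:,375:]=0
Q=P[m]; print(len(Q),np.percentile(Q[:,2],[5,25,50,75,95])); T=Q[(Q[:,2]>38)&(Q[:,2]<44)]; print(len(T),cv2.minAreaRect(T[:,:2].astype(np.float32)))
print('corners16',onz(c,[[252,20],[422,22],[408,216],[259,215]],16).round(1))
im=topdown(c,45,420,620,-210,40,1/3.); im=np.rot90(im,-1) if 0 else im
save('td1',cv2.resize(im,(750,600)))
E
python3 d.py
```

```text
plate (25020, ((515.9027099609375, -87.57443237304688), (200.71287536621094, 238.91651916503906), 0.0907546654343605), array([514.5, -68.7,  15.9]))
well (2277, ((516.1126708984375, -157.66065979003906), (86.7364501953125, 84.90496063232422), 89.78010559082031), array([ 515.3, -151.9,   49.8]))
prongs (152, ((471.7569580078125, -76.84288024902344), (16.81785011291504, 9.915190696716309), 0.1319519281387329), array([471.3, -76.7,  53.4])) (131, ((560.28564453125, -77.66403198242188), (8.751049041748047, 17.605478286743164), 89.14098358154297), array([560.1, -77.7,  53.7]))
posts (165, ((471.6418762207031, -22.78618621826172), (17.36726188659668, 9.3576078414917), 0.04736081510782242), array([471.7, -23.1,  53.6])) (177, ((560.4389038085938, -22.459699630737305), (17.656497955322266, 10.023794174194336), 0.6915971636772156), array([559.5, -22.8,  53.4]))
238 [nan nan nan nan nan]
179 ((515.6161499023438, -157.24685668945312), (11.719468116760254, 25.930583953857422), 89.70313262939453)
corners16 [[ 418.6   29.7   16. ]
 [ 613.9   29.    16. ]
 [ 615.9 -207.2   16. ]
 [ 417.5 -206.7   16. ]]
```

View pics/td1.png

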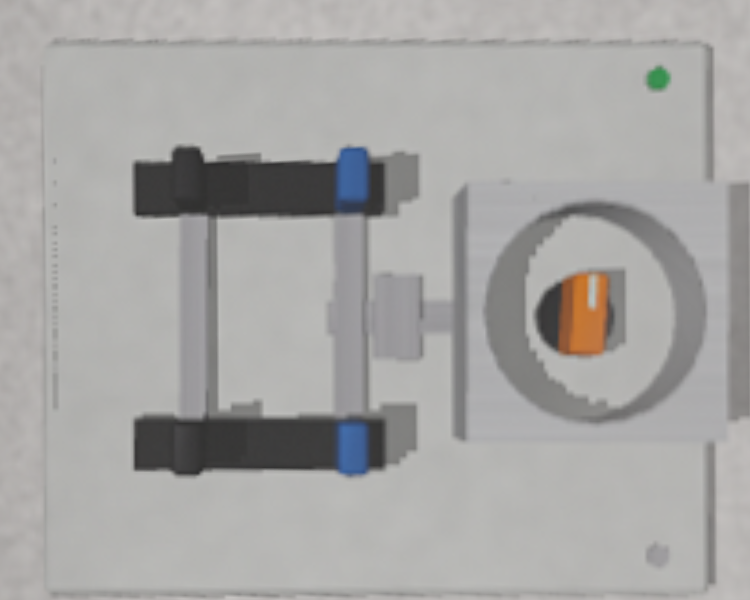

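The rectified view (3 px/mm, +y to the left) shows the bar along dock x with the white line towards +x, so the knob reads about 0. The stop posts are at columns 172–203 and the jaw prongs at 336–369. I get dock origin ≈ (516, -72.6) with yaw ≈ 0, and the plate, well and prongs agree with that.

play_rows(
  deltas=[
    [0.12,0.95,-0.2,0,0,0.94,1],
    [0.12,0.95,-0.2,0,0,0.94,1],
    [0.12,0.95,-0.2,0,0,0.94,1],
    [0.12,0.95,-0.2,0,0,0.94,1],
    [0.12,0.95,-0.2,0,0,0.94,1],
    [0.12,0.95,-0.2,0,0,0.94,1],
  ],
)

```text
time_s: 2.0
eef_pos: [519.4, 98.8, 260.8]
ee_rot: [-0.0, 0.469, 0.883, -0.0]
force: [0.4, -0.3, 0.5]
grip_width: 1.002
```

play_rows(
  deltas=[
    [0.12,0.95,-0.2,0,0,0.94,1],
    [0.12,0.95,-0.2,0,0,0.94,1],
    [0.12,0.95,-0.2,0,0,0.94,1],
    [0.12,0.95,-0.2,0,0,0.94,1],
    [0.12,0.95,-0.2,0,0,0.94,1],
    [0,0,0,0,0,0,1],
    [0,0,0,0,0,0,1],
  ],
)

```text
time_s: 2.58
eef_pos: [543.6, 288.3, 220.1]
ee_rot: [-0.001, 0.241, 0.971, -0.001]
force: [0.7, -1.0, 0.3]
grip_width: 0.996
```

```bash
cat > e.py <<'E'
from h import *
f=np.load('w1.npz'); c={k:f[k] for k in f}
P=cloud(c).reshape(-1,3)
for y in range(-112,-10,6):
    m=(abs(P[:,0]-516)<12)&(abs(P[:,1]-y)<3); print(y,round(np.nanmax(P[m,2]),1),end='; ')
c=snap('wrist'); p=c['s']['eef_pos']; print(p,c['s']['ee_rot'].round(3))
P=cloud(c); hs=c['pixels'].astype(int).max(2)
m=(P[...,2]>25)&(P[...,2]<48)&(np.hypot(P[...,0]-545,P[...,1]-289)<110)
Q=P[m]; print(len(Q),cv2.minAreaRect(Q[:,:2].astype(np.float32)))
b=m&(hs>90); B=P[b]; print('silver',len(B),cv2.minAreaRect(B[:,:2].astype(np.float32)),np.median(B,0))
save('w2',c['pixels'])
E
python3 e.py
```

```text
-112 400.1; -106 401.9; -100 23.1; -94 22.9; -88 22.7; -82 24.3; -76 23.8; -70 23.7; -64 18.3; -58 17.8; -52 18.1; -46 18.3; -40 18.1; -34 18.4; -28 23.9; -22 23.6; -16 23.5; [543.57015151 288.33272734 220.07102449] [-0.001  0.241  0.971 -0.001]
6121 ((546.650634765625, 290.052001953125), (36.10902404785156, 186.99285888671875), 62.24732971191406)
silver 4765 ((556.0919799804688, 285.0841369628906), (36.10902404785156, 165.65570068359375), 62.24732971191406) [535.81738075 295.56794287  35.37007686]
```

View pics/w2.png

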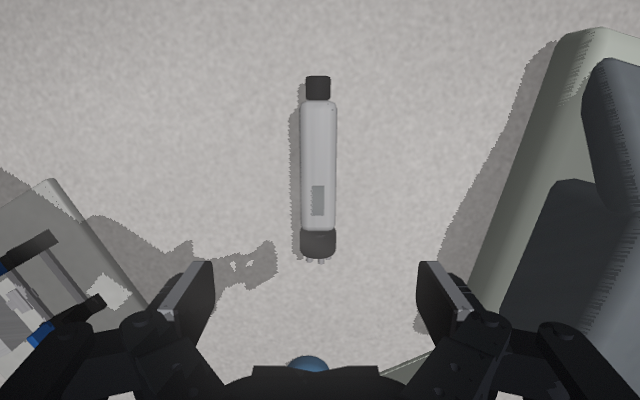

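The handpiece lies upright in the wrist view. The body runs from (318,101) at the tail to (318,229) at the head, columns 301–337, so it is parallel to the jaws' closing plane.

Run:
```python
from h import *
c=snap('wrist'); a=onz(c,[[318.5,101],[318,229]],36); print(a,a.mean(0),np.linalg.norm(a[0]-a[1]),sensors.sense()['eef_pos'])
```

```text
[[484.2123023  322.65719148  36.        ]
 [594.17666392 264.08898202  36.        ]] [539.19448311 293.37308675  36.        ] 124.58890795862695 [544.08339401 286.802626   221.40657292]
```

play_rows(
  deltas=[
    [-0.04,0.06,-0.9,0,0,0,1],
    [-0.04,0.06,-0.9,0,0,0,1],
    [0,0,-0.9,0,0,0,1],
    [0,0,-0.9,0,0,0,1],
    [0,0,-0.9,0,0,0,1],
    [0,0,-0.5,0,0,0,1],
    [0,0,-0.3,0,0,0,1],
    [0,0,-0.13,0,0,0,1],
  ],
  squeeze=35,
)

```text
time_s: 3.35
eef_pos: [540.6, 291.6, 3.2]
ee_rot: [-0.001, 0.242, 0.97, -0.0]
force: [-0.7, -1.0, 0.5]
grip_width: 0.997
```

play_rows(
  deltas=[
    [0,0,0,0,0,0,0.2],
    [0,0,0,0,0,0,0],
    [0,0,0,0,0,0,-0.4],
    [0,0,0,0,0,0,-0.4],
    [0,0,0,0,0,0,-0.4],
    [0,0,0,0,0,0,-0.4],
    [0,0,0,0,0,0,-0.4],
  ],
)

```text
time_s: 3.93
eef_pos: [541.2, 293.4, 5.5]
ee_rot: [0.001, 0.24, 0.971, 0.0]
force: [-0.9, -1.3, 6.8]
grip_width: 0.42
```

play_rows(
  deltas=[
    [0,0,0.3,0,0,0,-1],
    [0,0,0.8,0,0,0,-1],
    [0,0,0.9,0,0,0,-1],
    [0,-0.5,0.7,0,0,0.23,-1],
    [-0.1,-0.87,0,0,0,0.6,-1],
    [-0.1,-0.9,0,0,0,0.6,-1],
    [-0.1,-0.9,0,0,0,0.6,-1],
  ],
)

```text
time_s: 4.52
eef_pos: [527.9, 165.4, 113.2]
ee_rot: [0.0, 0.134, 0.991, 0.0]
force: [0.6, -1.5, -2.4]
grip_width: 0.419
```

play_rows(
  deltas=[
    [-0.1,-0.9,0,0,0,0.6,-1],
    [-0.1,-0.9,0,0,0,0.6,-1],
    [-0.11,-0.9,0,0,0,0.6,-1],
    [0,-0.9,0,0,0,0.6,-1],
    [0,-0.9,0,0,0,0.6,-1],
    [0,-0.9,0,0,0,0.2,-1],
    [0,0,0,0,0,0,-1],
    [0,0,0,0,0,0,-1],
  ],
)

```text
time_s: 5.18
eef_pos: [516.0, -51.1, 112.7]
ee_rot: [0.0, -0.029, 1.0, -0.0]
force: [0.1, 1.3, -2.7]
grip_width: 0.411
```

```bash
cat > g.py <<'E'
from h import *
print(sensors.sense()['eef_pos'],sensors.sense()['ee_rot'].round(4),sensors.sense()['force'])
c=snap('wrist'); save('w3',c['pixels'])
P=cloud(c)
m=(P[...,2]>100)&(P[...,2]<175)&(np.hypot(P[...,0]-516,P[...,1]+50)<130); Q=P[m]; print(len(Q),np.nanpercentile(Q[:,2],[5,50,95]),cv2.minAreaRect(Q[:,:2].astype(np.float32)))
E
python3 g.py
```

```text
[515.98970858 -51.05698184 112.6531357 ] [ 1.000e-04 -2.940e-02  9.996e-01 -0.000e+00] [ 0.08407221  1.3077521  -2.73149699]
43270 [133.57378111 143.06667824 171.31914561] ((497.16754150390625, -43.191490173339844), (102.50270080566406, 120.88633728027344), 63.503360748291016)
```

View pics/w3.png

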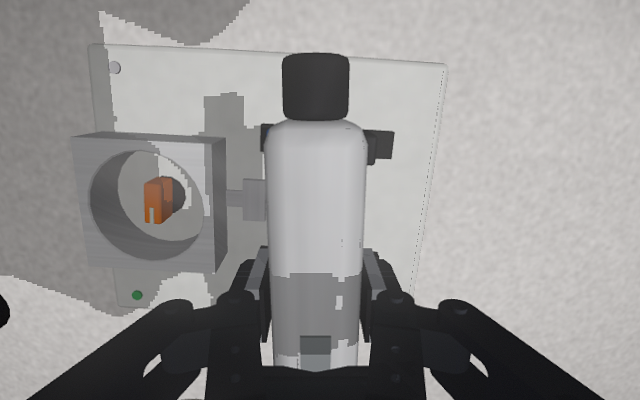

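The wrist view shows the handpiece centred between the fingers (tail at (316,90)) over the dock, with the knob at (160,200). I turned it about 3.4° too far, so I'll correct that before lowering.

play_rows(
  deltas=[
    [0,0,0,0,0,-0.57,-1],
    [0,0,0,0,0,0,-1],
    [0,0,-0.7,0,0,0,-1],
    [0,0,-0.7,0,0,0,-1],
    [0,0,-0.4,0,0,0,-1],
    [0,0,-0.15,0,0,0,-1],
    [0,0,0,0,0,0,-1],
    [0,0,0,0,0,0,-1],
  ],
)

```text
time_s: 5.9
eef_pos: [516.6, -49.2, 34.9]
ee_rot: [0.0, -0.002, 1.0, -0.0]
force: [0.4, 0.1, -1.6]
grip_width: 0.412
```

play_rows(
  deltas=[
    [0,0,-0.03,0,0,0,-1],
    [0,0,-0.03,0,0,0,-1],
    [0,0,0,0,0,0,-1],
  ],
)

```text
time_s: 6.15
eef_pos: [516.4, -49.6, 32.3]
ee_rot: [0.001, -0.001, 1.0, -0.0]
force: [-0.2, 0.1, -1.7]
grip_width: 0.413
```

Commanded z is now 31.7. I'll creep down to contact.

play_rows(
  deltas=[
    [0,0,-0.025,0,0,0,-1],
    [0,0,0,0,0,0,-1],
  ],
)

```text
time_s: 6.32
eef_pos: [516.2, -49.6, 30.8]
ee_rot: [0.0, -0.001, 1.0, -0.0]
force: [0.4, -0.7, -2.2]
grip_width: 0.411
```

play_rows(
  deltas=[
    [0,0,-0.02,0,0,0,-1],
    [0,0,0,0,0,0,-1],
  ],
)

```text
time_s: 6.48
eef_pos: [516.2, -49.6, 30.5]
ee_rot: [0.0, -0.001, 1.0, -0.0]
force: [-3.3, -0.2, 4.2]
grip_width: 0.412
```

play_rows(
  deltas=[
    [0,0,-0.015,0,0,0,-1],
    [0,0,0,0,0,0,-1],
  ],
)

```text
time_s: 6.65
eef_pos: [516.2, -49.6, 30.5]
ee_rot: [0.0, -0.001, 1.0, -0.0]
force: [-5.9, 0.7, 12.0]
grip_width: 0.416
```

play_rows(
  deltas=[
    [0,0,0.015,0,0,0,-0.1],
    [0,0,0,0,0,0,0.1],
    [0,0,0,0,0,0,0.25],
    [0,0,0,0,0,0,0.25],
    [0,0,0,0,0,0,0.25],
  ],
)

```text
time_s: 7.07
eef_pos: [516.1, -49.6, 29.8]
ee_rot: [-0.0, -0.001, 1.0, -0.0]
force: [-0.4, 0.0, -0.3]
grip_width: 0.627
```

play_rows(
  deltas=[
    [0,0,0.4,0,0,0,0.25],
    [0,0,0.9,0,0,0,0.25],
    [0,0,0.9,0,0,0,0.25],
    [0,0,0.8,0,0,0,0],
    [0,-0.9,0.5,0,0,0,-0.39],
    [0,-0.9,0.5,0,0,0,-0.39],
    [0,-0.9,0,0,0,0,-0.39],
    [0,0,0,0,0,0,-0.39],
  ],
)

```text
time_s: 7.73
eef_pos: [516.3, -162.9, 190.9]
ee_rot: [0.001, 0.001, 1.0, -0.001]
force: [1.0, 0.4, -0.5]
grip_width: 0.307
```

```bash
cat > i.py <<'E'
from h import *
print(sensors.sense()['eef_pos'],sensors.sense()['grip_width'])
c=snap('wrist'); save('w4',c['pixels'])
P=cloud(c)
m=(abs(P[...,2]-61)<5)&(abs(P[...,0]-516)<70)&(abs(P[...,1]+50)<30); Q=P[m]; print('hp top',len(Q),np.median(Q[:,2]),cv2.minAreaRect(Q[:,:2].astype(np.float32)))
m=(abs(P[...,2]-50)<3.5)&(abs(P[...,0]-516)<50)&(abs(P[...,1]+157)<50); Q=P[m]; print('rim',len(Q),Q.min(0),Q.max(0))
hsv=cv2.cvtColor(c['pixels'],cv2.COLOR_RGB2HSV); m=(abs(hsv[...,0].astype(int)-12)<8)&(hsv[...,1]>120)&(hsv[...,2]>60)&(abs(P[...,2]-41)<2.5)&(abs(P[...,0]-516)<36)
Q=P[m]; print('knob',len(Q),cv2.minAreaRect(Q[:,:2].astype(np.float32)))
E
python3 i.py
```

```text
[ 516.281523   -162.90767509  190.88837705] 0.30659810677209737
hp top 6199 60.58832632303415 ((517.3739624023438, -47.84775161743164), (138.46908569335938, 51.362911224365234), 6.820943832397461)
rim 4624 [ 472.45414916 -200.64524479   46.52741065] [ 559.49909136 -115.09861918   52.25957099]
knob 349 ((515.1111450195312, -157.58030700683594), (11.658103942871094, 27.380178451538086), 86.22893524169922)
```

View pics/w4.png

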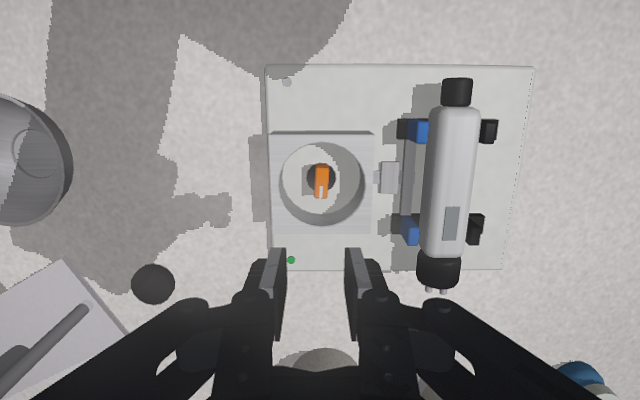

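```bash
cat > j.py <<'E'
from h import *
s=sensors.sense();print(s['eef_pos'],s['ee_rot'].round(4),s['joints'].round(3))
c=snap('wrist'); P=cloud(c)
m=(abs(P[...,2]-61)<5)&(abs(P[...,0]-516)<60)&(abs(P[...,1]+50)<30)&(P[...,2]>57.5); Q=P[m]
A=np.c_[Q[:,0]-516,Q[:,1]+50,np.ones(len(Q))]; print('plane',np.linalg.lstsq(A,Q[:,2],rcond=None)[0])
for x in range(460,580,12):
    q=Q[abs(Q[:,0]-x)<3]
    if len(q): print(x,len(q),q[:,1].min().round(1),q[:,1].max().round(1),q[:,2].mean().round(1))
m=(abs(P[...,2]-18)<60)&(abs(P[...,0]-516)<110)&(abs(P[...,1]+50)<40)&(P[...,2]>30)&(P[...,2]<70); Q=P[m]; print('all x', Q[:,0].min(),Q[:,0].max())
E
python3 j.py
```

```text
[ 515.95801463 -160.18817074  189.97865442] [ 3.e-04  8.e-04  1.e+00 -3.e-04] [-0.518  0.381  1.514 -0.     1.246 -2.087]
plane [2.58566420e-03 1.62791618e-02 6.05977284e+01]
460 317 -66.0 -34.2 60.5
472 317 -65.6 -33.3 60.5
484 285 -66.2 -33.6 60.6
496 283 -66.0 -33.9 60.4
508 279 -66.4 -33.7 60.5
520 267 -66.7 -33.4 60.5
532 263 -65.9 -33.7 60.8
544 254 -66.3 -33.6 60.9
556 244 -66.1 -33.9 60.9
568 224 -66.9 -33.6 60.5
all x 428.5433083702339 616.9846011193351
```

The picture shows the handpiece from (457,80) at the tail to (438,280) at the head, between the prongs and posts. The depth rows show it flat (top 60.6) and square, with y -66 to -34.

play_rows(
  deltas=[
    [0,0,0,0,0,0,-0.39],
    [0,0,-0.9,0,0,0,-0.39],
    [0,0,-0.9,0,0,0,-0.39],
    [0,0,-0.9,0,0,0,-0.39],
    [0,0,-0.5,0,0,0,-0.39],
    [0,0,0,0,0,0,-0.39],
    [0,0,0,0,0,0,-0.39],
  ],
)

```text
time_s: 8.42
eef_pos: [516.1, -156.5, 61.8]
ee_rot: [-0.001, -0.002, 1.0, 0.0]
force: [0.1, -0.3, 1.3]
grip_width: 0.307
```

play_rows(
  deltas=[
    [0,0,-0.4,0,0,0,-0.39],
    [0,0,-0.3,0,0,0,-0.39],
    [0,0,-0.15,0,0,0,-0.39],
    [0,0,-0.1,0,0,0,-0.39],
    [0,0,0,0,0,0,-0.39],
    [0,0,0,0,0,0,-0.39],
  ],
)

```text
time_s: 8.92
eef_pos: [516.7, -157.7, 24.9]
ee_rot: [0.001, -0.001, 1.0, -0.0]
force: [-0.4, -0.2, 0.2]
grip_width: 0.302
```

```bash
python3 -c "
from h import *
s=sensors.sense(); print(s['eef_pos'],s['force'],s['wrist_torque'])"
```

```text
[ 516.66974167 -157.71635843   24.9128822 ] [-0.36090226 -0.24917136  0.20093663] [-0.0181895   0.00556032 -0.01477376]
```

play_rows(
  deltas=[
    [0,0,0,0,0,0,-0.6],
    [0,0,0,0,0,0,-1],
    [0,0,0,0,0,0,-1],
    [0,0,0,0,0,0,-1],
    [0,0,0,0,0,0,-1],
  ],
  squeeze=50,
)

```text
time_s: 9.33
eef_pos: [516.9, -158.1, 24.9]
ee_rot: [0.001, -0.001, 1.0, -0.001]
force: [0.1, -0.9, 6.3]
grip_width: 0.125
```

```bash
cat > k.py <<'E'
from h import *
a=[]
s=sensors.sense(); q=s['ee_rot']; Rm=R.from_quat([q[1],q[2],q[3],q[0]]).as_matrix()
print(s['time_s'],s['eef_pos'].round(2),'x-yaw',np.degrees(np.arctan2(Rm[1,0],Rm[0,0])).round(2),'F',s['force'].round(2),'M',s['wrist_torque'].round(3),s['grip_width'],s['joints'][5], s['tau'][5])
E
python3 k.py
```

```text
9.3333 [ 516.9  -158.14   24.9 ] x-yaw -179.88 F [ 0.08 -0.86  6.3 ] M [-0.298 -0.056 -0.096] 0.1254423968768167 -2.0864476835571106 -0.10462461970746517
```

play_rows(
  deltas=[
    [0,0,0,0,0,-0.4,-1],
    [0,0,0,0,0,-0.7,-1],
    [0,0,0,0,0,-0.7,-1],
    [0,0,0,0,0,-0.7,-1],
    [0,0,0,0,0,-0.7,-1],
    [0,0,0,0,0,-0.5,-1],
    [0,0,0,0,0,-0.5,-1],
    [0,0,0,0,0,-0.5,-1],
  ],
)

```text
time_s: 10.0
eef_pos: [516.8, -158.6, 24.9]
ee_rot: [0.001, 0.243, 0.97, -0.001]
force: [-1.8, -5.1, 4.7]
grip_width: 0.123
```

```bash
python3 k.py
```

```text
10.0 [ 516.77 -158.62   24.89] x-yaw 151.83 F [-1.75 -5.11  4.73] M [-0.841  0.14   0.198] 0.12285641358945042 -1.59220875183398 -0.618059802800417
```

play_rows(
  deltas=[
    [0,0,0,0,0,-0.5,-1],
    [0,0,0,0,0,-0.5,-1],
    [0,0,0,0,0,-0.5,-1],
    [0,0,0,0,0,-0.5,-1],
    [0,0,0,0,0,-0.25,-1],
    [0,0,0,0,0,-0.25,-1],
    [0,0,0,0,0,-0.25,-1],
    [0,0,0,0,0,-0.25,-1],
  ],
)

```text
time_s: 10.67
eef_pos: [516.6, -158.9, 24.9]
ee_rot: [0.001, 0.392, 0.92, -0.001]
force: [-2.8, -6.5, 6.6]
grip_width: 0.122
```

```bash
python3 k.py
```

```text
10.6667 [ 516.57 -158.94   24.91] x-yaw 133.9 F [-2.83 -6.53  6.57] M [-1.116  0.394  0.238] 0.12243607452823602 -1.2793411594593793 -0.19699848722666502
```

play_rows(
  deltas=[
    [0,0,0,0,0,-0.25,-1],
    [0,0,0,0,0,-0.25,-1],
    [0,0,0,0,0,-0.25,-1],
    [0,0,0,0,0,-0.25,-1],
    [0,0,0,0,0,-0.25,-1],
  ],
)

```text
time_s: 11.08
eef_pos: [516.5, -159.0, 24.9]
ee_rot: [0.001, 0.451, 0.893, -0.001]
force: [-3.3, -6.4, 7.7]
grip_width: 0.126
```

```bash
cat >> k.py <<'E'
c=snap('wrist'); P=cloud(c)
hsv=cv2.cvtColor(c['pixels'],cv2.COLOR_RGB2HSV); bl=(abs(hsv[...,0].astype(int)-110)<14)&(hsv[...,1]>100)
for x in (471,561):
    m=bl&(abs(P[...,0]-x)<8)&(abs(P[...,1]+68)<22)&(P[...,2]>50)&(P[...,2]<57); Q=P[m]
    if len(Q): print('prong',len(Q),np.percentile(Q[:,1],[2,50,98]).round(1))
for x in (490,505,520,535):
    m=(abs(P[...,0]-x)<4)&(abs(P[...,1]+48)<30)&(P[...,2]>57.5)&(P[...,2]<65); Q=P[m]
    if len(Q): print('hp',x,len(Q),np.percentile(Q[:,1],[1,99]).round(1))
save('k',c['pixels'])
E
python3 k.py
```

```text
11.0833 [ 516.45 -159.03   24.92] x-yaw 126.41 F [-3.28 -6.36  7.71] M [-1.217  0.587  0.259] 0.12627611894400415 -1.148445447220753 -0.19652802497148514
prong 1672 [-75.6 -71.9 -66.4]
prong 1235 [-75.6 -71.1 -66.1]
hp 490 1188 [-64.1 -51.9]
hp 505 2322 [-63.8 -40.6]
hp 520 2948 [-63.7 -32.2]
hp 535 2736 [-63.7 -32.4]
```

play_rows(
  deltas=[
    [0,0,0,0,0,-0.25,-1],
    [0,0,0,0,0,-0.25,-1],
    [0,0,0,0,0,-0.25,-1],
    [0,0,0,0,0,-0.25,-1],
  ],
)

```text
time_s: 11.47
eef_pos: [516.3, -159.1, 24.9]
ee_rot: [0.001, 0.497, 0.868, -0.001]
force: [-2.7, -8.5, 7.9]
grip_width: 0.125
```

```bash
python3 k.py
```

```text
11.4667 [ 516.34 -159.06   24.9 ] x-yaw 120.41 F [-2.67 -8.46  7.89] M [-1.363  0.642  0.231] 0.12469578021933891 -1.0437387235330184 -0.19661191385239363
prong 1426 [-74.7 -71.6 -65.8]
prong 1309 [-74.8 -70.2 -65.2]
hp 490 591 [-63.4 -56.6]
hp 505 1552 [-63.2 -47.7]
hp 520 2434 [-63.  -38.6]
hp 535 2973 [-62.8 -31.5]
```

play_rows(
  deltas=[
    [0,0,0,0,0,-0.25,-1],
    [0,0,0,0,0,-0.25,-1],
  ],
)

```text
time_s: 11.68
eef_pos: [516.3, -159.1, 24.9]
ee_rot: [0.001, 0.519, 0.855, -0.001]
force: [-3.4, -8.1, 7.4]
grip_width: 0.127
```

```bash
python3 k.py
```

```text
11.6833 [ 516.3 -159.1   24.9] x-yaw 117.41 F [-3.44 -8.07  7.35] M [-1.37   0.717  0.225] 0.1268894815401143 -0.9914596815718245 -0.23891475051641464
prong 1330 [-74.3 -71.4 -65.6]
prong 1368 [-74.3 -69.7 -64.8]
hp 490 380 [-63.  -58.3]
hp 505 1233 [-62.7 -50.5]
hp 520 2046 [-62.7 -42.6]
hp 535 2756 [-62.5 -34.2]
```

play_rows(
  deltas=[
    [0,0,0,0,0,-0.25,-1],
    [0,0,0,0,0,-0.25,-1],
  ],
)

```text
time_s: 11.9
eef_pos: [516.2, -159.1, 24.9]
ee_rot: [0.001, 0.542, 0.841, -0.001]
force: [-4.8, -7.8, 7.5]
grip_width: 0.126
```

```bash
python3 k.py
```

```text
11.9 [ 516.23 -159.13   24.89] x-yaw 114.42 F [-4.83 -7.81  7.46] M [-1.426  0.795  0.206] 0.1262038575242702 -0.9391008764399479 -0.23863770067691803
prong 1254 [-73.8 -71.1 -65.7]
prong 1385 [-73.7 -69.2 -64.4]
hp 490 189 [-62.5 -59.3]
hp 505 958 [-62.4 -53.1]
hp 520 1685 [-62.3 -46.1]
hp 535 2359 [-62.2 -38.5]
```

play_rows(
  deltas=[
    [0,0,0,0,0,-0.25,-1],
    [0,0,0,0,0,-0.25,-1],
  ],
)

```text
time_s: 12.12
eef_pos: [516.2, -159.1, 24.9]
ee_rot: [0.001, 0.563, 0.826, -0.001]
force: [-4.8, -8.0, 7.7]
grip_width: 0.128
```

```bash
python3 k.py
```

```text
12.1167 [ 516.2  -159.15   24.9 ] x-yaw 111.42 F [-4.85 -8.04  7.71] M [-1.381  0.844  0.25 ] 0.12764498827003132 -0.8867253499455291 -0.22402002476155758
prong 1282 [-73.7 -70.8 -65.7]
prong 1472 [-73.7 -69.1 -64.1]
hp 490 99 [-62.6 -60.1]
hp 505 742 [-62.2 -54.8]
hp 520 1373 [-62.  -48.9]
hp 535 2008 [-61.9 -42.9]
```

play_rows(
  deltas=[
    [0,0,0,0,0,-0.25,-1],
    [0,0,0,0,0,-0.25,-1],
  ],
)

```text
time_s: 12.33
eef_pos: [516.1, -159.1, 24.9]
ee_rot: [0.001, 0.585, 0.811, -0.001]
force: [-4.9, -8.5, 8.0]
grip_width: 0.125
```

```bash
python3 k.py
```

```text
12.3333 [ 516.13 -159.14   24.89] x-yaw 108.43 F [-4.88 -8.48  8.03] M [-1.445  0.871  0.257] 0.12480646582951532 -0.8344947074880816 -0.19224104471504688
prong 1382 [-73.5 -70.4 -65.4]
prong 1510 [-73.5 -68.9 -64.1]
hp 490 48 [-62.5 -60.9]
hp 505 583 [-62.2 -56.5]
hp 520 1147 [-62.  -51.3]
hp 535 1655 [-61.8 -46.5]
```

play_rows(
  deltas=[
    [0,0,0,0,0,-0.2,-1],
  ],
)

```text
time_s: 12.47
eef_pos: [516.1, -159.2, 24.9]
ee_rot: [0.001, 0.593, 0.805, -0.001]
force: [-5.1, -8.4, 8.8]
grip_width: 0.128
```

```bash
python3 k.py
```

```text
12.4667 [ 516.1  -159.17   24.88] x-yaw 107.27 F [-5.14 -8.37  8.78] M [-1.419  0.94   0.326] 0.1280380381339777 -0.8144302117463269 -0.19047221168875694
prong 1430 [-73.5 -70.2 -65.3]
prong 1519 [-73.5 -68.9 -64.1]
hp 490 43 [-62.2 -60.8]
hp 505 547 [-62.2 -56.8]
hp 520 1053 [-62.2 -52.1]
hp 535 1560 [-61.9 -47.6]
```

play_rows(
  deltas=[
    [0,0,0,0,0,-0.2,-1],
  ],
)

```text
time_s: 12.6
eef_pos: [516.1, -159.2, 24.9]
ee_rot: [0.001, 0.601, 0.799, -0.001]
force: [-5.3, -8.0, 8.4]
grip_width: 0.127
```

```bash
python3 k.py
```

```text
12.6 [ 516.12 -159.18   24.9 ] x-yaw 106.08 F [-5.33 -7.97  8.38] M [-1.47   0.936  0.278] 0.12728439468355168 -0.7935928931232272 -0.21341289393603802
prong 1485 [-73.4 -70.  -65.1]
prong 1532 [-73.4 -68.8 -64. ]
hp 490 43 [-62.7 -61.1]
hp 505 482 [-62.3 -57.2]
hp 520 967 [-62.1 -53.2]
hp 535 1428 [-61.9 -48.7]
```

play_rows(
  deltas=[
    [0,0,0,0,0,-0.05,-1],
  ],
)

```text
time_s: 12.73
eef_pos: [516.1, -159.2, 24.9]
ee_rot: [0.001, 0.603, 0.797, -0.001]
force: [-6.2, -7.4, 9.0]
grip_width: 0.124
```

```bash
python3 k.py|head -1
```

```text
12.7333 [ 516.07 -159.17   24.89] x-yaw 105.78 F [-6.18 -7.39  8.96] M [-1.44   0.951  0.293] 0.12400228355299972 -0.7883145042756446 0.24570551700890064
```

play_rows(
  deltas=[
    [0,0,0,0,0,-0.05,-1],
  ],
)

```text
time_s: 12.87
eef_pos: [516.1, -159.2, 24.9]
ee_rot: [0.001, 0.605, 0.796, -0.001]
force: [-5.7, -7.7, 7.9]
grip_width: 0.124
```

```bash
python3 k.py
```

```text
12.8667 [ 516.08 -159.18   24.88] x-yaw 105.49 F [-5.66 -7.7   7.94] M [-1.415  0.889  0.242] 0.12400945535396103 -0.7832938262499192 0.1708938041701913
prong 1527 [-73.4 -69.8 -64.9]
prong 1538 [-73.4 -68.8 -64.1]
hp 490 38 [-62.7 -60.9]
hp 505 461 [-62.2 -57.4]
hp 520 946 [-62.2 -53.5]
hp 535 1392 [-62.  -49.4]
```

play_rows(
  deltas=[
    [0,0,0,0,0,0,-0.6],
    [0,0,0,0,0,0,-0.4],
    [0,0,0,0,0,0,-0.4],
    [0,0,0,0,0,0,-0.4],
  ],
)

```text
time_s: 13.25
eef_pos: [516.0, -157.3, 23.7]
ee_rot: [-0.0, 0.606, 0.796, 0.0]
force: [-0.4, -1.0, -0.1]
grip_width: 0.302
```

play_rows(
  deltas=[
    [0,0,0.2,0,0,0,-0.4],
    [0,0,0.4,0,0,0,-0.4],
    [0,0,0.8,0,0,0,-0.4],
    [0,0,0.9,0,0,0,-0.4],
    [0,0,0.9,0,0,0,-0.4],
    [0,0,0.8,0,0,0,-0.4],
    [0,0,0,0,0,0,-0.4],
    [0,0,0,0,0,0,-0.4],
  ],
)

```text
time_s: 13.92
eef_pos: [516.6, -157.7, 185.7]
ee_rot: [0.002, 0.606, 0.796, 0.0]
force: [-0.3, -1.0, -1.4]
grip_width: 0.299
```

```bash
cat >> k.py <<'E'
for x in (460,475,550,565):
    m=(abs(P[...,0]-x)<4)&(abs(P[...,1]+48)<25)&(P[...,2]>57.5)&(P[...,2]<65); Q=P[m]
    if len(Q): print('hp',x,len(Q),np.percentile(Q[:,1],[1,99]).round(1),Q[:,2].mean().round(1))
m=(abs(hsv[...,0].astype(int)-12)<8)&(hsv[...,1]>120)&(hsv[...,2]>60)&(abs(P[...,2]-41)<2.5)&(abs(P[...,0]-516)<36)
Q=P[m]; print('knob',len(Q),cv2.minAreaRect(Q[:,:2].astype(np.float32)))
E
python3 k.py
```

```text
13.9167 [ 516.61 -157.69  185.74] x-yaw 105.44 F [-0.25 -0.97 -1.39] M [0.008 0.005 0.004] 0.29906221029014046 -0.7828298743908866 -5.2788514040003065e-05
prong 289 [-72.9 -68.4 -63.8]
prong 269 [-73.2 -68.7 -64.1]
hp 490 534 [-61.2 -30.2]
hp 505 529 [-61.5 -30.2]
hp 520 524 [-61.6 -30.7]
hp 535 513 [-61.5 -30.3]
hp 460 543 [-62.  -30.3] 60.4
hp 475 547 [-61.4 -30. ] 60.6
hp 550 508 [-61.3 -30.3] 61.0
hp 565 493 [-61.5 -30.3] 60.6
knob 357 ((515.8334350585938, -157.33981323242188), (11.140154838562012, 27.33097267150879), 15.670615196228027)
```

View pics/k.png

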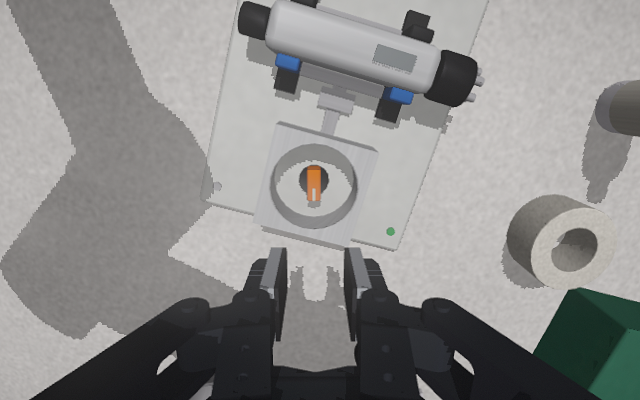

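The last view shows the handpiece between the blue prongs at (287,62) and (400,95) and the posts, and the knob at (314,185) with the fingers clear. The bar is at 74.3° = 1.30 rad, which matches the hand's angle.

```bash
python3 -c "
from h import *
print(order.finish_job())"
```

```text
the job is handed in; nothing more can be done
None
```

The handpiece is lying in the dock, clamped against the stop, and I handed the job in at about 14 s with the gripper clear.

- **Placing:** I laid the handpiece on the rests with about 12 N of contact force and let go. The last check shows it flat (top 60.6 mm) and square. Its origin is about 1 mm from the seat along x and 2 mm along y.
- **Clamping:** I turned the knob clockwise to 1.30 rad. The camera and the hand angle agree on this within 0.2°, and it stayed there after release. The jaw and handpiece stopped moving at about 1.17–1.19 rad.
- **Clamping force:** I could only estimate it.
  - The turn past contact gives about 12–15 N.
  - The rise in wrist torque gives about 9–11 N, with a few newtons of noise.
  - The jaw's total travel against the knob angle pointed higher, about 15–22 N. I trusted it least, because its two readings came from different views.
  - All three are under 30 N.
- **Other contact:** While I turned the knob, a side force of about 10 N built up between fingers and knob, probably because the tool was about 1 mm off the knob's axis. By geometry the fingers stayed clear of the well walls, and I saw no sign of contact. My path avoided the other things on the table, though I did not re-measure them at the end.

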